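# Feed a lens carrier through the UV curing tunnel with the push stick

### The arm

A 6-joint arm with a two-finger parallel gripper is mounted at the origin on the work surface. World frame = base frame: x ahead of the robot, y to its left, z up, the work surface at z = 0. Lengths are in mm, angles in rad, forces in N, time in s.
With the tool pointing down it reaches from about 300 to 775 mm from the base axis. Payload 14.6 kg.
Tool frame: the origin (TCP) lies on the front face of the gripper's body, between the roots of the fingers; the fingertips stand 97 mm ahead of it and the grasp point (between the pads) lies 78 mm ahead of it; z points along the fingers, y is the line along which they close (so a half turn about z gives the same grasp; the last joint's range is limited). The gripper opens to 94 mm and grips with 3 to 60 N. Pads are 16 mm wide; open, the fingers measure 119 mm over their backs; the gripper's body (75 mm by 177 mm) begins 78 mm behind the grasp point.
Start: joints at [-1.313, 0.3, 1.521, -0, 1.321, -0.067], TCP at [175.509, -521.236, 302.646] pointing down, gripper open.
Joint ranges: [-3.03, 3.03], [-0.79, 2.21], [0.23, 2.52], [-1.04, 4.18], [0, 3.07], [-2.55, 2.55]. Speed limits (rad/s): [2.22, 2.22, 2.57, 3.14, 3.14, 3.14].

### API

Orientations are given as [roll, pitch, yaw] about the fixed x, y, z axes, in that order (R = Rz(yaw) Ry(pitch) Rx(roll)).
In Python, from cell import * gives the robot as it stands.
- The arm moves only by the tool carry_out, never from a script. Its arguments are lists of equal length, an entry for each row: "slide": the shift along the world's x, y, z scaled (see below), a list of three; "dr": the turn, a rotation vector about the world's x, y, z scaled (see below), a list of three; "gripper": the opening in per cent of the stroke, from 0 (shut) to 100 (fully open). A call has 1 to 10 rows; each row is the pose to reach, as a shift and turn from the pose commanded when the call began, turning the shorter way round; what a row does not reach only later rows make up. The controller multiplies each number of a shift by 0.25 m and each number of a turn by 360 degrees. A row lasts 1/12 s, in which the tool goes at most 41.7 mm and 7.16 degrees, less where a joint would pass 70% of its speed; a pose out of reach is approached as far as the arm can. A call with a number of a shift or a turn outside -1 to 1 is refused whole. A call with a gripper value outside its range is refused whole. The fingers move at their own pace and stop on an object; "newtons" is the grip in N (left out, the last holds). Time passes only in rows, so rows that repeat a pose let the fingers close. It gives the time, the measured TCP pose, the force, the opening and the grip force at its end, in the units of the state.
- read_state(): the state, without advancing time (a new reading comes with each control period).
- camera(name): name is "scene" or "top" or "wrist"; returns the picture (480x640x3 uint8, red, green, blue); there is no depth.
- camera_model(name): a dict with "vfov" (degrees; the focal length in pixels is half the picture's height over the tangent of half this angle, whatever the lens; pixels are square), "cx", "cy" (the principal point, pixels), "R" (3x3) and "t" (3): a world point X has camera coordinates R X + t. Camera axes: x right, y down, z forward; pixel columns grow to the right and rows downward; lengths in mm; the calibration is good to about 2 mm. The wrist camera is an equidistant fisheye: a pixel r from the principal point sees the ray r / f radians off the axis. A picture is of the moment at which its call begins: read the wrist's pose just before it. camera_model takes no time and is no camera call; for the wrist camera it gives the pose at the moment of the call.
- sign_off(): hands the job in; it is judged then, once.
The state is a dict: "clock": time; "joints": joint angles; "qd": joint speeds; "effort": joint torques, N m; "eef_pos": TCP position; "eef_rot": TCP orientation; "wrist_force": force on the tool from outside, world axes, zero at the start; "moment": the same for the moment, N m; "finger_gap": finger opening in mm; "finger_force": force on a finger pad.
Only numpy, scipy, OpenCV 4.12 (cv2) and the standard library are available. Lean on these libraries where they do the work, as an engineer would, in place of code of your own. Each camera call takes 0.05 s, during which the arm holds its last target. There are 200 camera calls.

### The job

Take the push stick from the dark mat and use it to push the lens carrier right through the low opening of the UV curing tunnel, until the carrier lies wholly clear of the hood on the outfeed side, still flat in its lane. Never touch the carrier with the gripper. Then draw the stick back out and lay it down on the mat again, sole down, leaving the other things on the bench where they are.

Things in the scene. Friction and masses are not known exactly. Their poses are not given: they have to be found in the camera images.
- tunnel: UV curing tunnel fixed to the table. Origin: on the table under the hood's middle; +x is the feed direction (roughly world -y), z up. A lane along its x axis: aluminium floor 8 mm above the table from x = -195 mm (open infeed end) to +175 mm (low stop lip), 78 mm wide between dark fences 7 mm thick, tops 20 mm above the table. White hood from x = -45 to +45 mm, 124 mm wide, top 104 mm above the table.
- hood_in (a point): middle of the hood's entrance at lane-floor height: x = -45 mm of the tunnel, 8 mm above the table, same axes as the tunnel. The opening has orange guard edges (3 mm thick), is 92 mm wide (78 mm between the fences) and its ceiling is 44 mm above the lane floor, straight through the hood.
- hood_out (a point): middle of the hood's exit at lane-floor height: x = +45 mm of the tunnel, same axes. The outfeed lane beyond it is 130 mm long, up to a black stop lip 10 mm above the floor.
- carrier: lens carrier, a loose blue plate 90 mm long (x) by 70 mm wide (y) by 14 mm high with a brass lens cell 58 mm across on top, 27.5 mm high in all, about 0.18 kg. Origin: centre of its underside; z up. It starts flat in the infeed lane, its x axis along the feed direction, its front edge 5 to 25 mm before the hood; it slides on the lane floor.
- stick: push stick, loose, orange, 200 mm long (x), 24 mm wide, bar 12 mm high, about 0.14 kg. Origin: centre of its length, on the sole; +x points to the tip, z up when sole down. At the tip a cross foot 44 mm wide, 16 mm high, 16 mm thick. Yellow upright handle block from x = -95 to -35 mm, 22 mm wide (y), top 65 mm above the sole; below it the sole is 34 mm wide.
- stick_tip (a point): centre of the flat end face of the push stick's tip, at x = +100 mm of the stick, 8 mm above its sole; same axes as the stick
- stick_grip (a point): place to grip the push stick's handle across its 22 mm width: x = -65 mm of the stick, 45 mm above its sole, 20 mm below the handle's top; same axes as the stick
- mat: dark rubber mat fixed on the table beyond the tunnel, 320 mm (x) by 120 mm (y), 3 mm thick. Origin: centre of its underside; z up. The stick lies on it at the start, roughly along its x axis, tip towards +x (roughly world -y).
- lens_a: bystander: camera lens barrel standing upright, 70 mm across, 75 mm high, origin at the centre of its base
- lens_b: bystander: short camera lens standing upright, 76 mm across, 60 mm high, origin at the centre of its base
- coffee: bystander: closed paper coffee cup, 82 mm across, 118 mm high, origin at the centre of its base
- camera: bystander: camera body, 45 by 135 mm, 105 mm high, origin at the centre of its base
- driver: bystander: screwdriver lying down, 150 mm long, blue handle, origin near its middle
- blower: bystander: dark rubber dust blower standing upright, 60 mm across, 120 mm high, origin at the centre of its base
There are look-alikes about, which are no part of the job. Of the things like the stick, leave any that is blue; of the rest the larger one is meant. Several things have the shape of the carrier; the one meant has the colours described above.

How it is judged (in metres and radians):
On the way:
1. the push stick's tip enters the hood's opening behind the carrier (x of stick_tip in the frame of tunnel between -0.045 and 0.09 m and y of stick_tip in the frame of tunnel between -0.04 and 0.04 m and z of stick_tip in the frame of tunnel below 0.05 m and x of carrier in the frame of tunnel above -0.02 m), for 0.1 s.
At the end, for the whole second after the job is handed in: The carrier lies flat in the outfeed lane with its rear edge out of the hood (its origin 88 to 140 mm past the hood's middle along the feed, within 20 mm of the lane's centre line), at rest; the push stick rests sole down on the mat (its origin over the mat, tilt under 0.12 rad), at rest (x of carrier in the frame of tunnel between 0.088 and 0.14 m and y of carrier in the frame of tunnel between -0.02 and 0.02 m and z of carrier in the frame of tunnel between 0.002 and 0.016 m and angle between carrier's own z axis and vertical below 0.1 rad and linear speed of each of carrier, stick below 0.02 m/s and x of stick in the frame of mat between -0.16 and 0.16 m and y of stick in the frame of mat between -0.06 and 0.06 m and z of stick in the frame of mat between -0.002 and 0.01 m and angle between stick's own z axis and vertical below 0.12 rad); the robot touches nothing.
It fails at once if the gripper or arm touches the carrier (contact force between any of the fingers, the arm and carrier above 0.5 N).
It fails at once if a bystander is shifted by more than 30 mm or knocked over (distance of any of lens_a, lens_b, coffee, camera, driver, blower from where it was at the start of the episode above 0.03 m or angle between any of lens_a, lens_b, coffee, camera, blower's own z axis and vertical above 0.5 rad).
It also fails if it takes over 59 s, if anything falls off the work surface, if the arm or the gripper's body presses on something with over 40 N, if the wrist force passes 120 N, or if a joint passes its speed limit or range.

## Working session

There is one attempt and no reset: what is moved stays moved. The work goes in short steps, Python scripts to look and compute and a tool call to move; the robot and the scene stay as the last step left them, time stands still between calls to the robot, and variables do not carry over. Pictures are saved under pics/ and viewed, at most 10 in all, crops included, and the job is handed in when it is done.

Besides the shell and the picture viewer there is one more tool, called after "Emit:" as name(argument=value, ...), one argument or row to a line, values as JSON. carry_out: Moves the arm, as the interface text tells. Its arguments: {"type":"object","properties":{"slide":{"type":"array","items":{"type":"array","items":{"type":"number","minimum":-1,"maximum":1}}},"dr":{"type":"array","items":{"type":"array","items":{"type":"number","minimum":-1,"maximum":1}}},"gripper":{"type":"array","items":{"type":"number"}},"newtons":{"type":"number"}},"required":["slide","dr","gripper"]}

```bash
mkdir -p pics; python3 - <<'E'
from cell import *
import cv2
for n in("scene","top"):
    im=camera(n);cv2.imwrite(f"pics/{n}0.png",im[...,::-1]);m=camera_model(n);print(n,m)
print(read_state())
E
```

```text
scene {'vfov': 49.72980581993747, 'cx': 316.2554003068281, 'cy': 235.86465640197846, 'R': array([[-0.85559254,  0.51763834, -0.0034572 ],
       [ 0.29143033,  0.47615735, -0.82966412],
       [-0.42781979, -0.71086196, -0.55825219]]), 't': array([ 432.77861932,  -90.21147116, 1499.16194387])}
top {'vfov': 44.91661264081652, 'cx': 315.2652910892658, 'cy': 234.24210405708777, 'R': array([[ 0.01035389, -0.99987526, -0.01192751],
       [-0.99299691, -0.00887736, -0.11780632],
       [ 0.11768574,  0.01306374, -0.99296496]]), 't': array([  -4.50298395,  497.93288812, 1364.60240618])}
{'clock': 0.1, 'joints': array([-1.31263142e+00,  3.00414273e-01,  1.52148846e+00,  1.15710596e-05,
        1.32070135e+00, -6.66178833e-02]), 'qd': array([ 0.00251233,  0.00072634, -0.00103376, -0.00215343, -0.0013805 ,
        0.0001992 ]), 'effort': array([ 2.20751237e-03, -5.32642043e+01, -3.53285193e+01,  7.09188008e-02,
        2.34881375e-02, -5.63643903e-05]), 'eef_pos': array([ 175.46426561, -521.12793479,  302.15663467]), 'eef_rot': array([-3.14058422e+00, -7.85123612e-05,  3.24779882e-01]), 'wrist_force': array([ 0.83851791,  0.68764615, -0.17305673]), 'moment': array([-0.00763131, -0.01374531,  0.00605277]), 'finger_force': 0.0, 'finger_gap': 94.38069047477396}
```

View pics/top0.png

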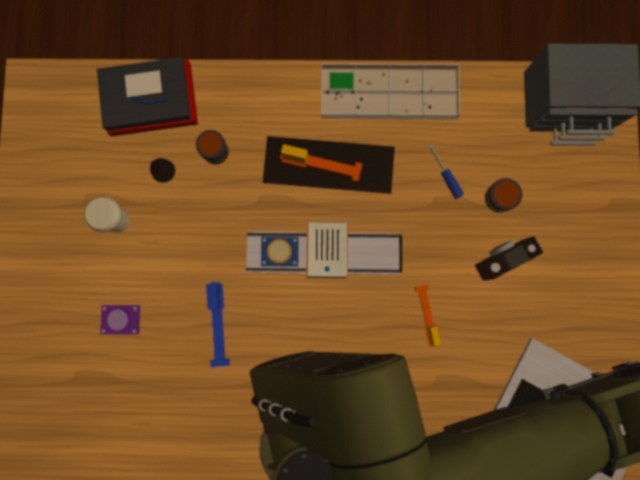

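View pics/scene0.png

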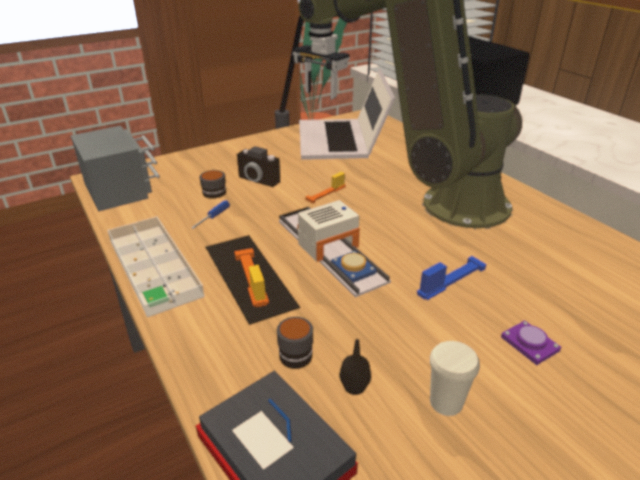

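Candidates in the top view:
- **Stick:** orange stick on the mat (322,163), small orange one (428,315), blue one (218,325). I choose the one on the mat: larger and not blue.
- **Carrier:** blue/brass plate in the lane (280,251), purple one (120,320). I choose the one in the lane.

Next I measure and check with a crop.

```bash
cat > h.py <<'E'
from cell import *
import cv2, numpy as np
def ray(n,m,uv):
    f=240/np.tan(np.radians(m["vfov"]/2)); d=np.array([(uv[0]-m["cx"])/f,(uv[1]-m["cy"])/f,1.])
    if n=="wrist":
        r=np.hypot(d[0],d[1]); d=np.array([d[0]/r*np.sin(r),d[1]/r*np.sin(r),np.cos(r)]) if r>0 else d
    R=np.array(m["R"]);return -R.T@m["t"],R.T@d
def onz(n,m,uv,z):
    c,d=ray(n,m,uv);return c+d*(z-c[2])/d[2]
def proj(n,m,X):
    f=240/np.tan(np.radians(m["vfov"]/2)); p=m["R"]@np.array(X,float)+m["t"]
    if n=="wrist":
        r=np.hypot(p[0],p[1]);t=np.arctan2(r,p[2]);return np.array([m["cx"]+f*t*p[0]/r,m["cy"]+f*t*p[1]/r])
    return np.array([m["cx"]+f*p[0]/p[2],m["cy"]+f*p[1]/p[2]])
def blob(im,lo,hi,box):
    x0,y0,x1,y1=box
    hsv=cv2.cvtColor(im[y0:y1,x0:x1],cv2.COLOR_RGB2HSV);mk=cv2.inRange(hsv,np.array(lo),np.array(hi))
    mk=cv2.morphologyEx(mk,cv2.MORPH_CLOSE,np.ones((3,3)))
    c=max(cv2.findContours(mk,cv2.RETR_EXTERNAL,cv2.CHAIN_APPROX_NONE)[0],key=cv2.contourArea)
    return c[:,0,:]+[x0,y0]
def rect(n,m,c,z):
    P=np.array([onz(n,m,p,z)[:2] for p in c],np.float32);r=cv2.minAreaRect(P);return r
E
python3 - <<'E'
from h import *
im=camera("top");m=camera_model("top")
for nm,lo,hi,box,z in [("mat",(0,0,0),(179,255,45),(255,130,402,200),3),("bar",(3,150,120),(17,255,255),(270,140,375,185),12),
 ("handle",(18,120,120),(35,255,255),(270,140,320,180),65),("hood",(0,0,150),(60,60,255),(305,218,350,282),104),
 ("blue",(95,100,40),(125,255,255),(250,228,305,275),22),("brass",(10,60,110),(30,255,255),(264,236,296,268),27)]:
    try:
        c=blob(im,lo,hi,box);print(nm,len(c),[np.round(q,1) for q in rect("top",m,c,z)],np.round(cv2.boxPoints(rect("top",m,c,z))).tolist())
    except Exception as e: print(nm,e)
for uv,z in [((247,233),20),((247,271),20),((402,234),20),((402,271),20)]: print(uv,np.round(onz("top",m,uv,z)))
cr=cv2.resize(im[125:290,235:415],None,fx=4,fy=3.6,interpolation=cv2.INTER_CUBIC)[...,::-1]
cr=cv2.resize(im[125:275,235:415],None,fx=4,fy=4,interpolation=cv2.INTER_CUBIC)[...,::-1]
cv2.imwrite("pics/crop1.png",cr)
E
```

```text
mat 335 [array([676.4, -29.7]), array([313.1, 113.8]), np.float64(85.6)] [[608.0, -181.0], [721.0, -190.0], [745.0, 122.0], [632.0, 131.0]]
bar 176 [array([678.3, -14.4]), array([190.3,  42. ]), np.float64(76.3)] [[635.0, -102.0], [676.0, -112.0], [721.0, 73.0], [680.0, 83.0]]
handle 64 [array([692. ,  51.2]), array([62.3, 23.8]), np.float64(71.6)] [[671.0, 25.0], [693.0, 18.0], [713.0, 77.0], [691.0, 85.0]]
hood 2 [array([403.7, -26.9]), array([2.3, 0. ]), np.float64(90.6)] [[404.0, -28.0], [404.0, -28.0], [404.0, -26.0], [404.0, -26.0]]
blue 72 [array([456.2,  58.2]), array([29.5, 64.5]), np.float64(82.2)] [[422.0, 48.0], [486.0, 39.0], [490.0, 68.0], [426.0, 77.0]]
brass 64 [array([458.2,  87. ]), array([55.4, 52.9]), np.float64(0.9)] [[430.0, 113.0], [431.0, 60.0], [486.0, 61.0], [486.0, 114.0]]
(247, 233) [501. 166.  20.]
(247, 271) [409. 164.  20.]
(402, 234) [ 502. -209.   20.]
(402, 271) [ 412. -208.   20.]
```

View pics/crop1.png

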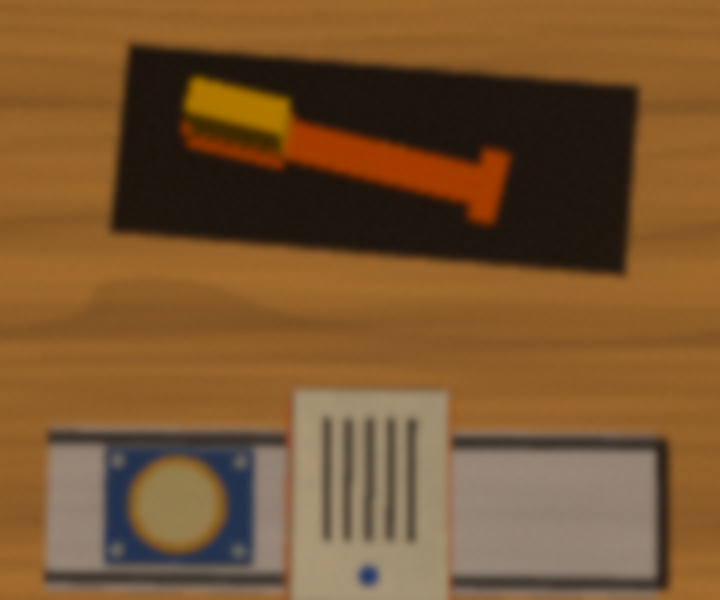

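The crop shows the larger orange stick on the mat, handle at (294,155) and tip face near (359,172). The blue/brass carrier is in the infeed lane at (280,251). Measured sizes agree with the description: handle 62x24 mm, mat 313x114 mm, grip to tip 162 mm. Moving to hover.

Emit:
carry_out(
  slide=[
    [1,1,0],
    [1,1,0],
    [1,1,0],
    [1,1,0],
    [1,1,0],
    [1,1,0],
    [1,1,0],
    [1,1,0],
    [1,1,0],
  ],
  dr=[
    [0,0,0.162],
    [0,0,0.162],
    [0,0,0.162],
    [0,0,0.162],
    [0,0,0.162],
    [0,0,0.162],
    [0,0,0.162],
    [0,0,0.162],
    [0,0,0.162],
  ],
  gripper=[100,100,100,100,100,100,100,100,100],
)

```text
clock: 0.9
eef_pos: [427.7, -268.2, 302.6]
eef_rot: [3.141, -0.001, 1.353]
wrist_force: [-0.2, -0.1, -0.4]
finger_gap: 94.1
finger_force: 0.0
```

Emit:
carry_out(
  slide=[
    [1,1,0],
    [1,1,0],
    [1,1,0],
    [1,1,0],
    [1,1,0],
    [1,1,0],
    [1,1,0],
    [1,1,0],
    [1,1,0],
    [1,1,0],
  ],
  dr=[
    [0,0,0],
    [0,0,0],
    [0,0,0],
    [0,0,0],
    [0,0,0],
    [0,0,0],
    [0,0,0],
    [0,0,0],
    [0,0,0],
    [0,0,0],
  ],
  gripper=[100,100,100,100,100,100,100,100,100,100],
)

```text
clock: 1.73
eef_pos: [677.2, -17.7, 301.1]
eef_rot: [-3.14, -0.0, 1.346]
wrist_force: [-0.6, 0.6, 0.1]
finger_gap: 94.3
finger_force: 0.0
```

```bash
python3 - <<'E'
from h import *
m=camera_model("wrist");im=camera("wrist");np.save("w1.npy",im);print(m)
cv2.imwrite("pics/w1.png",im[...,::-1])
for X in [(692,51,68),(655,-107,19),(456,165,8),(456,-30,104),(456,-205,8)]: print(X,proj("wrist",m,X))
E
```

```text
{'vfov': 65.70646984690485, 'cx': 320.3266952964282, 'cy': 242.20912497535375, 'R': array([[ 9.74711929e-01, -2.23464508e-01, -5.18751513e-04],
       [-2.16397536e-01, -9.44461190e-01,  2.47315924e-01],
       [-5.57562721e-02, -2.40949525e-01, -9.68934758e-01]]), 't': array([-663.16333961,  105.6911501 ,  423.70803064])}
(692, 51, 68) [320.21432028 152.68173966]
(655, -107, 19) [319.5564391  307.19778887]
(456, 165, 8) [ 95.13295352 112.81906621]
(456, -30, 104) [ 96.50582233 306.66920659]
(456, -205, 8) [188.99350317 396.11755421]
```

View pics/w1.png

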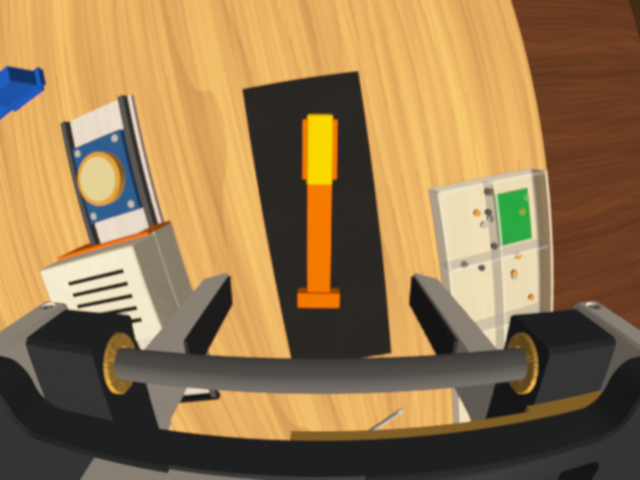

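The view shows the stick upright in the image: handle top (320,150), foot (319,299). The carrier is at (103,178) and the hood entrance's orange edge runs from (58,256) to (170,224).

```bash
python3 - <<'E'
from h import *
im=np.load("w1.npy");m=camera_model("wrist")
P=lambda u,v,z:np.round(onz("wrist",m,(u,v),z),1)[:2]
for nm,lo,hi,box,z in [("handle",(22,120,120),(35,255,255),(290,105,345,190),68),("foot",(3,150,120),(20,255,255),(290,289,345,315),19),("stick",(3,150,120),(20,255,255),(290,190,345,315),15),
 ("blue",(95,100,40),(125,255,255),(60,120,150,240),22),("brass",(12,60,110),(32,255,255),(75,145,128,210),35.5)]:
    c=blob(im,lo,hi,box);r=rect("wrist",m,c,z);print(nm,cv2.boundingRect(c),[np.round(q,1) for q in r],np.round(cv2.boxPoints(r)).tolist())
print("foot front edge",P(298,307,4),P(340,307,4),P(298,292,19),P(340,292,19))
cr=cv2.resize(im[85:345,30:240],None,fx=3.6,fy=2.3,interpolation=cv2.INTER_CUBIC)[...,::-1]
cr=cv2.resize(im[85:285,30:230],None,fx=3,fy=3,interpolation=cv2.INTER_CUBIC)[...,::-1]
cv2.imwrite("pics/crop2.png",cr)
E
```

```text
handle (306, 114, 27, 70) [array([690.8,  52.7]), array([58.9, 22.1]), np.float64(77.0)] [[673.0, 27.0], [695.0, 22.0], [708.0, 79.0], [687.0, 84.0]]
foot (297, 289, 43, 20) [array([654.4, -98.9]), array([22.1, 45.1]), np.float64(77.0)] [[630.0, -105.0], [674.0, -115.0], [679.0, -93.0], [635.0, -83.0]]
stick (297, 190, 43, 119) [array([665.8, -49.3]), array([127.5,  45.6]), np.float64(77.0)] [[629.0, -106.0], [674.0, -117.0], [702.0, 8.0], [658.0, 18.0]]
blue (72, 131, 69, 94) [array([456.8,  86.1]), array([90.7, 74. ]), np.float64(89.7)] [[420.0, 41.0], [494.0, 41.0], [494.0, 131.0], [420.0, 132.0]]
brass (75, 152, 50, 58) [array([456. ,  83.2]), array([63. , 67.9]), np.float64(72.3)] [[414.0, 64.0], [479.0, 43.0], [498.0, 103.0], [433.0, 124.0]]
foot front edge [ 628.7 -110.1] [ 674.5 -120.6] [635.5 -86.8] [678.8 -96.7]
```

View pics/crop2.png

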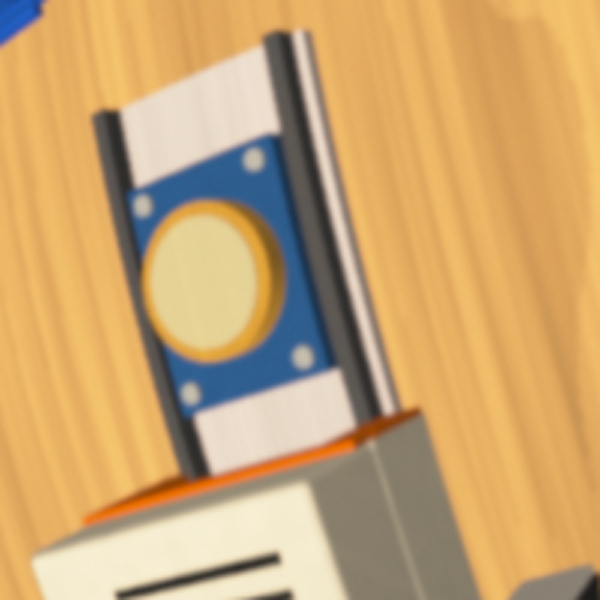

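```bash
python3 - <<'E'
from h import *
m=camera_model("wrist")
P=lambda u,v,z:np.round(onz("wrist",m,(30+u/3,85+v/3),z),1)[:2]
print("far: Lout,Lin,Rin,Rout",P(95,115,20),P(118,110,20),P(265,40,20),P(290,33,20))
print("hood",P(183,475,20),P(208,470,20),P(352,420,20),P(383,415,20))
print("hood top edge",P(35,555,104),P(312,483,104), "sidetop",P(425,412,104))
print("carrier",[P(*q,22) for q in((128,190),(278,133),(335,370),(190,412))])
E
```

```text
far: Lout,Lin,Rin,Rout [412.  165.9] [424.  163.4] [495.9 164.5] [506.6 163.2]
hood [410.2  19.8] [423.2  18.9] [493.2  21.7] [506.2  20.4]
hood top edge [399.5  16.4] [519.9  14.5] sidetop [561.8  25.4]
carrier [array([422.4, 131.4]), array([494.5, 129. ]), array([493.3,  40.9]), array([424.6,  42.3])]
```

Emit:
carry_out(
  slide=[
    [0.06,0.295,-0.2],
    [0.06,0.295,-0.4],
    [0.06,0.295,-0.6],
    [0.06,0.295,-0.6],
    [0.06,0.295,-0.6],
  ],
  dr=[
    [0,0,0],
    [0,0,0],
    [0,0,0],
    [0,0,0],
    [0,0,0],
  ],
  gripper=[100,100,100,100,100],
)

```text
clock: 2.2
eef_pos: [687.9, 52.7, 145.6]
eef_rot: [-3.132, 0.002, 1.343]
wrist_force: [-1.0, 0.2, -0.4]
finger_gap: 93.9
finger_force: 0.0
```

Emit:
carry_out(
  slide=[
    [0,0,-0.05],
    [0,0,-0.1],
    [0,0,-0.1],
    [0,0,-0.1],
    [0,0,-0.1],
  ],
  dr=[
    [0,0,0],
    [0,0,0],
    [0,0,0],
    [0,0,0],
    [0,0,0],
  ],
  gripper=[100,100,100,100,100],
)

```text
clock: 2.62
eef_pos: [691.1, 51.9, 129.6]
eef_rot: [3.139, -0.001, 1.342]
wrist_force: [-0.1, 0.1, -0.4]
finger_gap: 94.0
finger_force: 0.0
```

Emit:
carry_out(
  slide=[
    [0,0,-0.01],
    [0,0,-0.01],
    [0,0,-0.01],
    [0,0,-0.01],
    [0,0,-0.01],
    [0,0,-0.01],
    [0,0,-0.01],
    [0,0,-0.01],
    [0,0,-0.01],
    [0,0,-0.01],
  ],
  dr=[
    [0,0,0],
    [0,0,0],
    [0,0,0],
    [0,0,0],
    [0,0,0],
    [0,0,0],
    [0,0,0],
    [0,0,0],
    [0,0,0],
    [0,0,0],
  ],
  gripper=[20,10,10,10,10,10,10,10,10,10],
  newtons=40,
)

```text
clock: 3.45
eef_pos: [690.5, 52.5, 125.1]
eef_rot: [3.142, 0.0, 1.343]
wrist_force: [-0.3, 0.2, 1.3]
finger_gap: 30.4
finger_force: 0.0
```

Still closing; hold a little, then lift.

Emit:
carry_out(
  slide=[
    [0,0,0],
    [0,0,0],
    [0,0,0],
    [0,0,0],
    [0,0,0],
    [0,0,0.05],
    [0,0,0.1],
    [0,0,0.2],
    [0,0,0.3],
    [0,0,0.3],
  ],
  dr=[
    [0,0,0],
    [0,0,0],
    [0,0,0],
    [0,0,0],
    [0,0,0],
    [0,0,0],
    [0,0,0],
    [0,0,0],
    [0,0,0],
    [0,0,0],
  ],
  gripper=[0,0,0,0,0,0,0,0,0,0],
)

```text
clock: 4.28
eef_pos: [691.9, 52.6, 207.5]
eef_rot: [3.133, -0.002, 1.343]
wrist_force: [-0.3, 0.2, -0.1]
finger_gap: 21.8
finger_force: 40.0
```

Emit:
carry_out(
  slide=[
    [0,0,0.15],
    [-0.93,1,0.4],
    [-0.93,1,0.4],
    [-0.93,1,0.4],
    [-0.93,1,0.4],
    [-0.93,1,0.4],
    [-0.93,1,0.4],
    [-0.93,1,0.4],
    [-0.93,1,0.4],
    [-0.93,1,0.4],
  ],
  dr=[
    [0,0,0],
    [0,0,0.0362],
    [0,0,0.0362],
    [0,0,0.0362],
    [0,0,0.0362],
    [0,0,0.0362],
    [0,0,0.0362],
    [0,0,0.0362],
    [0,0,0.0362],
    [0,0,0.0362],
  ],
  gripper=[0,0,0,0,0,0,0,0,0,0],
)

```text
clock: 5.12
eef_pos: [454.9, 305.5, 302.3]
eef_rot: [3.14, -0.002, 1.573]
wrist_force: [0.1, -0.1, -0.6]
finger_gap: 21.9
finger_force: 40.0
```

Emit:
carry_out(
  slide=[
    [0,0.08,0],
    [0,0.08,0],
    [0,0.08,0],
    [0,0.08,0],
  ],
  dr=[
    [0,0,0],
    [0,0,0],
    [0,0,0],
    [0,0,0],
  ],
  gripper=[0,0,0,0],
)

```text
clock: 5.45
eef_pos: [458.3, 321.8, 300.2]
eef_rot: [-3.141, 0.0, 1.57]
wrist_force: [0.4, -0.9, -1.3]
finger_gap: 21.8
finger_force: 40.0
```

```bash
python3 - <<'E'
from h import *
s=read_state();print(s["eef_pos"],s["eef_rot"],s["wrist_force"],s["moment"])
m=camera_model("wrist");im=camera("wrist");np.save("w2.npy",im)
cv2.imwrite("pics/w2.png",im[...,::-1])
p=s["eef_pos"];g=p[2]-78
for X in [(p[0],p[1]-165,g-45+16),(p[0],p[1],g+20),(458.5,131,22),(458.5,86,35.5)]: print(np.round(X),proj("wrist",m,X))
E
```

```text
[458.25929408 321.81407419 300.15406649] [-3.14146532e+00  2.89510379e-04  1.56974362e+00] [ 0.36527747 -0.87556156 -1.28869505] [ 0.00399261 -0.06874057 -0.05362348]
[458. 157. 193.] [321.13876515 482.75947293]
[458. 322. 242.] [321.14936419 327.33206664]
[458. 131.  22.] [320.96862014 383.76114685]
[458.  86.  36.] [321.03454598 419.20208462]
```

View pics/w2.png

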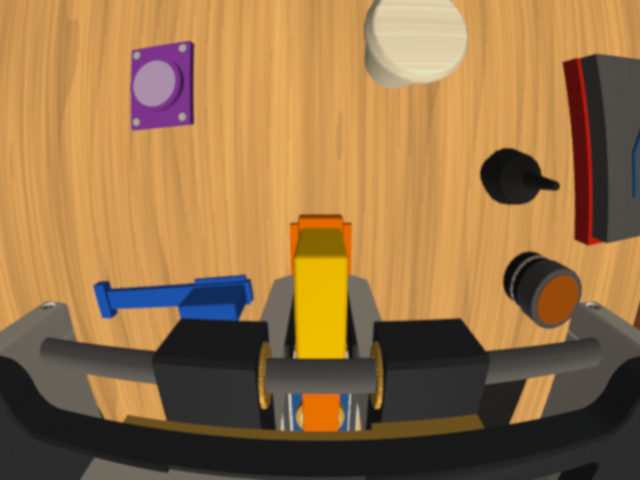

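The view shows the stick straight and centred in the fingers (column 321). The blue decoy is at (180,290), clear of the closed fingers. I check the stick's pitch in the scene camera without viewing it.

```bash
python3 - <<'E'
from h import *
s=read_state();p=s["eef_pos"];m=camera_model("scene");im=camera("scene")
sole=p[2]-122.1
q=[proj("scene",m,(p[0]+a,p[1]-d,sole+h)) for a,d,h in((22,165,16),(-22,165,16),(22,165,0),(-22,165,0),(17,-35,0),(-17,-35,0))];print(np.round(q,1).tolist())
u,v=np.mean(q,0).astype(int)
c=blob(im,(3,150,90),(17,255,255),(u-90,v-90,u+90,v+90));r=cv2.minAreaRect(c.astype(np.float32));print(cv2.boundingRect(c),cv2.boxPoints(r).round(1).tolist())
print(c[c[:,0].argmin()],c[c[:,0].argmax()],c[c[:,1].argmin()],c[c[:,1].argmax()])
E
```

```text
[[365.5, 218.2], [382.5, 212.4], [365.2, 224.7], [382.0, 218.9], [431.6, 274.6], [445.6, 268.6]]
(366, 213, 79, 60) [[363.29998779296875, 223.0], [375.8999938964844, 206.1999969482422], [448.5, 260.6000061035156], [435.8999938964844, 277.3999938964844]]
[366 222] [444 265] [381 213] [434 272]
```

Emit:
carry_out(
  slide=[
    [0,0,-0.15],
    [0,0,-0.3],
    [0,0,-0.45],
    [0,0,-0.55],
    [0,0,-0.58],
    [0,0,-0.58],
    [0,0,-0.58],
  ],
  dr=[
    [0,0,0],
    [0,0,0],
    [0,0,0],
    [0,0,0],
    [0,0,0],
    [0,0,0],
    [0,0,0],
  ],
  gripper=[0,0,0,0,0,0,0],
)

```text
clock: 6.13
eef_pos: [458.7, 322.5, 156.5]
eef_rot: [3.14, -0.001, 1.57]
wrist_force: [0.9, -0.1, -1.3]
finger_gap: 21.5
finger_force: 40.0
```

Tip and rear match the level-stick prediction within 2 px. Lowering into the lane behind the carrier.

Emit:
carry_out(
  slide=[
    [0,0,-0.04],
    [0,0,-0.08],
    [0,0,-0.092],
    [0,0,-0.092],
    [0,0,-0.092],
    [0,0,-0.092],
  ],
  dr=[
    [0,0,0],
    [0,0,0],
    [0,0,0],
    [0,0,0],
    [0,0,0],
    [0,0,0],
  ],
  gripper=[0,0,0,0,0,0],
)

```text
clock: 6.63
eef_pos: [458.2, 322.6, 132.5]
eef_rot: [3.141, -0.0, 1.57]
wrist_force: [0.2, 0.4, -1.5]
finger_gap: 21.7
finger_force: 40.0
```

```bash
python3 - <<'E'
from h import *
s=read_state();print(s["eef_pos"],s["wrist_force"])
im=camera("scene")
cv2.imwrite("pics/s2.png",cv2.resize(im[180:330,260:460],None,fx=4,fy=4,interpolation=cv2.INTER_CUBIC)[...,::-1])
E
```

```text
[458.15354806 322.63323765 132.52404118] [ 0.18362458  0.3733125  -1.46808917]
```

View pics/s2.png

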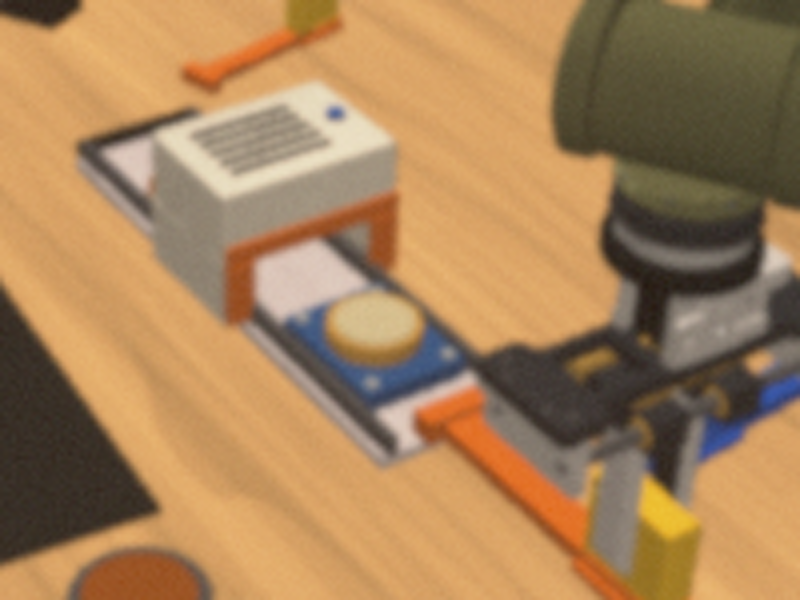

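The foot sits at the lane's infeed end (crop 450,410), just behind the blue carrier (370,350). Pushing now.

Emit:
carry_out(
  slide=[
    [0,-0.05,0],
    [0,-0.08,0],
    [0,-0.11,0],
    [0,-0.16,0],
    [0,-0.21,0],
    [0,-0.26,0],
    [0,-0.31,0],
    [0,-0.36,0],
    [0,-0.4,0],
    [0,-0.4,0],
  ],
  dr=[
    [0,0,0],
    [0,0,0],
    [0,0,0],
    [0,0,0],
    [0,0,0],
    [0,0,0],
    [0,0,0],
    [0,0,0],
    [0,0,0],
    [0,0,0],
  ],
  gripper=[0,0,0,0,0,0,0,0,0,0],
)

```text
clock: 7.52
eef_pos: [458.1, 220.6, 132.1]
eef_rot: [-3.141, 0.0, 1.569]
wrist_force: [-0.0, 0.1, -2.8]
finger_gap: 21.7
finger_force: 40.0
```

```bash
python3 - <<'E'
from h import *
s=read_state();print(s["eef_pos"],s["wrist_force"],s["moment"])
im=camera("scene")
cv2.imwrite("pics/s3.png",cv2.resize(im[180:330,260:460],None,fx=4,fy=4,interpolation=cv2.INTER_CUBIC)[...,::-1])
E
```

```text
[458.05062035 220.64777957 132.12710561] [-0.0482125   0.07439256 -2.78451513] [-0.03518474 -0.09070827  0.03870699]
```

View pics/s3.png

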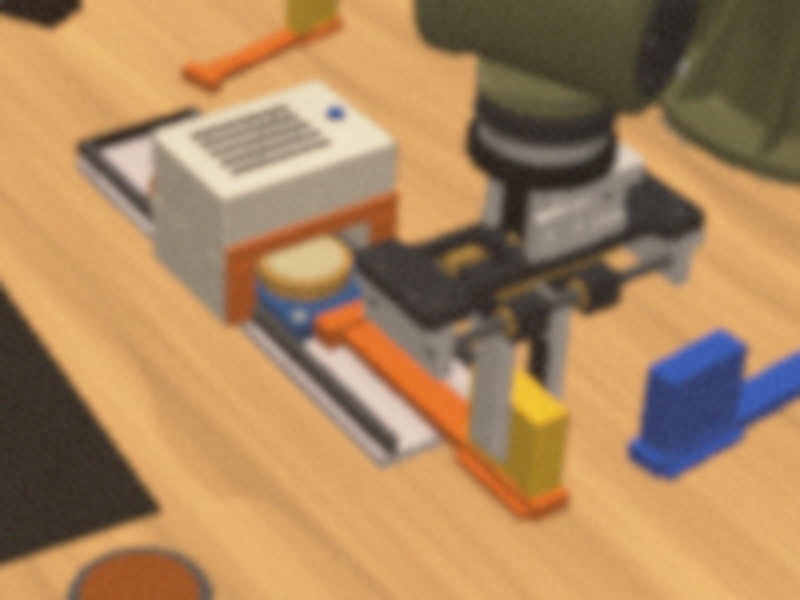

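The carrier enters the hood squarely (crop 305,285), with the foot behind it (340,325). Continuing.

Emit:
carry_out(
  slide=[
    [0,-0.04,0],
    [0,-0.1,0],
    [0,-0.16,0],
    [0,-0.22,0],
    [0,-0.28,0],
    [0,-0.34,0],
    [0,-0.4,0],
    [0,-0.45,0],
    [0,-0.49,0],
    [0,-0.52,0],
  ],
  dr=[
    [0,0,0],
    [0,0,0],
    [0,0,0],
    [0,0,0],
    [0,0,0],
    [0,0,0],
    [0,0,0],
    [0,0,0],
    [0,0,0],
    [0,0,0],
  ],
  gripper=[0,0,0,0,0,0,0,0,0,0],
)

```text
clock: 8.4
eef_pos: [458.0, 91.7, 132.1]
eef_rot: [-3.142, -0.0, 1.57]
wrist_force: [0.1, 0.9, -1.2]
finger_gap: 21.9
finger_force: 40.0
```

Emit:
carry_out(
  slide=[
    [0,-0.02,0],
    [0,-0.04,0],
    [0,-0.06,0],
    [0,-0.08,0],
    [0,-0.08,0],
    [0,-0.08,0],
  ],
  dr=[
    [0,0,0],
    [0,0,0],
    [0,0,0],
    [0,0,0],
    [0,0,0],
    [0,0,0],
  ],
  gripper=[0,0,0,0,0,0],
)

```text
clock: 8.9
eef_pos: [458.0, 72.4, 132.1]
eef_rot: [-3.141, 0.0, 1.57]
wrist_force: [-0.7, -0.3, -1.5]
finger_gap: 21.7
finger_force: 40.0
```

```bash
python3 - <<'E'
from h import *
s=read_state();print(s["eef_pos"],s["wrist_force"])
im=camera("top");m=camera_model("top")
c=blob(im,(95,100,40),(125,255,255),(345,230,405,275));r=rect("top",m,c,22);print([np.round(q,1) for q in r],cv2.boxPoints(r).round().tolist())
cv2.imwrite("pics/t3.png",cv2.resize(im[200:300,240:420],None,fx=4,fy=4,interpolation=cv2.INTER_CUBIC)[...,::-1])
E
```

```text
[458.00308     72.37832168 132.11575666] [-0.72455218 -0.27993847 -1.49353726]
[array([ 456.5, -109.3]), array([64., 30.]), np.float64(4.4)] [[423.0, -97.0], [426.0, -127.0], [490.0, -122.0], [487.0, -92.0]]
```

View pics/t3.png

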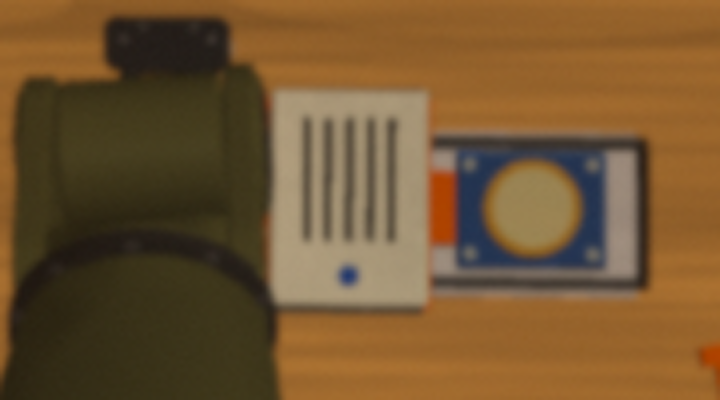

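The carrier is fully out of the hood on the outfeed side (crop 457–605, 210), square in the lane, about where x ≈ +108 mm is expected. Drawing back and lifting.

Emit:
carry_out(
  slide=[
    [0,0.05,0],
    [0,0.15,0],
    [0,0.28,0],
    [0,0.42,0],
    [0,0.56,0],
    [0,0.7,0],
    [0,0.84,0],
    [0,0.95,0],
    [0,1,0],
    [0,1,0.1],
  ],
  dr=[
    [0,0,0],
    [0,0,0],
    [0,0,0],
    [0,0,0],
    [0,0,0],
    [0,0,0],
    [0,0,0],
    [0,0,0],
    [0,0,0],
    [0,0,0],
  ],
  gripper=[0,0,0,0,0,0,0,0,0,0],
)

```text
clock: 9.78
eef_pos: [456.1, 323.9, 153.2]
eef_rot: [-3.136, 0.004, 1.573]
wrist_force: [-0.6, -0.7, -1.2]
finger_gap: 21.8
finger_force: 40.0
```

Emit:
carry_out(
  slide=[
    [0,0,0.15],
    [0,0,0.3],
    [0,0,0.45],
    [0,0,0.57],
    [0,0,0.57],
    [0,0,0.57],
  ],
  dr=[
    [0,0,0],
    [0,0,0],
    [0,0,0],
    [0,0,0],
    [0,0,0],
    [0,0,0],
  ],
  gripper=[0,0,0,0,0,0],
)

```text
clock: 10.28
eef_pos: [458.2, 322.3, 300.7]
eef_rot: [3.139, -0.001, 1.57]
wrist_force: [-0.6, 1.0, -1.8]
finger_gap: 21.7
finger_force: 40.0
```

Emit:
carry_out(
  slide=[
    [0.89,-1,0],
    [0.89,-1,0],
    [0.89,-1,0],
    [0.89,-1,0],
    [0.89,-1,0],
    [0.89,-1,0],
    [0.89,-1,0],
    [0.89,-1,0],
    [0.89,-1,0],
    [0.89,-1,0],
  ],
  dr=[
    [0,0,-0.012],
    [0,0,-0.012],
    [0,0,-0.012],
    [0,0,-0.012],
    [0,0,-0.012],
    [0,0,-0.012],
    [0,0,-0.012],
    [0,0,-0.012],
    [0,0,-0.012],
    [0,0,-0.012],
  ],
  gripper=[0,0,0,0,0,0,0,0,0,0],
)

```text
clock: 11.12
eef_pos: [681.0, 70.2, 296.1]
eef_rot: [-3.137, 0.001, 1.492]
wrist_force: [-1.4, 0.7, -1.2]
finger_gap: 21.8
finger_force: 40.0
```

Emit:
carry_out(
  slide=[
    [0,-0.15,0],
    [0,-0.15,-0.1],
    [0,-0.15,-0.25],
    [0,-0.15,-0.4],
    [0,-0.15,-0.55],
    [0,-0.15,-0.6],
    [0,-0.15,-0.6],
    [0,-0.15,-0.6],
  ],
  dr=[
    [0,0,0],
    [0,0,0],
    [0,0,0],
    [0,0,0],
    [0,0,0],
    [0,0,0],
    [0,0,0],
    [0,0,0],
  ],
  gripper=[0,0,0,0,0,0,0,0],
)

```text
clock: 11.78
eef_pos: [680.6, 35.6, 150.6]
eef_rot: [3.141, -0.0, 1.495]
wrist_force: [0.5, -1.1, 0.5]
finger_gap: 21.9
finger_force: 40.0
```

Commanded z ≈ 150; the sole meets the mat at TCP z ≈ 125.1. Lowering gently.

Emit:
carry_out(
  slide=[
    [0,0,-0.03],
    [0,0,-0.06],
    [0,0,-0.08],
    [0,0,-0.09],
    [0,0,-0.095],
    [0,0,-0.098],
    [0,0,-0.098],
    [0,0,-0.098],
  ],
  dr=[
    [0,0,0],
    [0,0,0],
    [0,0,0],
    [0,0,0],
    [0,0,0],
    [0,0,0],
    [0,0,0],
    [0,0,0],
  ],
  gripper=[0,0,0,0,0,0,0,0],
)

```text
clock: 12.45
eef_pos: [680.6, 35.0, 125.4]
eef_rot: [3.141, -0.0, 1.495]
wrist_force: [0.6, 0.2, -0.9]
finger_gap: 22.0
finger_force: 40.0
```

Emit:
carry_out(
  slide=[
    [0,0,-0.002],
    [0,0,-0.002],
    [0,0,-0.002],
    [0,0,-0.002],
    [0,0,-0.002],
    [0,0,-0.002],
    [0,0,-0.002],
    [0,0,-0.002],
    [0,0,-0.002],
    [0,0,-0.002],
  ],
  dr=[
    [0,0,0],
    [0,0,0],
    [0,0,0],
    [0,0,0],
    [0,0,0],
    [0,0,0],
    [0,0,0],
    [0,0,0],
    [0,0,0],
    [0,0,0],
  ],
  gripper=[30,50,70,70,70,70,70,70,70,70],
)

```text
clock: 13.28
eef_pos: [680.5, 35.0, 124.7]
eef_rot: [3.142, -0.0, 1.495]
wrist_force: [-0.2, 0.7, 0.7]
finger_gap: 65.8
finger_force: 0.0
```

Emit:
carry_out(
  slide=[
    [0,0,0.1],
    [0,0,0.2],
    [0,0,0.35],
    [0,0,0.5],
    [0,0,0.65],
    [0,0,0.75],
    [0,0,0.75],
    [0,0,0.75],
  ],
  dr=[
    [0,0,0],
    [0,0,0],
    [0,0,0],
    [0,0,0],
    [0,0,0],
    [0,0,0],
    [0,0,0],
    [0,0,0],
  ],
  gripper=[70,70,70,70,70,70,70,70],
)

```text
clock: 13.95
eef_pos: [680.6, 35.0, 313.4]
eef_rot: [3.139, -0.0, 1.495]
wrist_force: [0.5, 0.0, -0.4]
finger_gap: 65.7
finger_force: 0.0
```

```bash
python3 - <<'E'
from h import *
s=read_state();print(s["clock"],s["eef_pos"],s["finger_gap"])
m=camera_model("wrist");im=camera("wrist");cv2.imwrite("pics/w4.png",im[...,::-1])
c=blob(im,(22,120,120),(35,255,255),(200,50,450,260));r=rect("wrist",m,c,68);print("handle",[np.round(q,1) for q in r])
t=camera("top");mt=camera_model("top")
c=blob(t,(12,60,110),(32,255,255),(350,235,400,268));print("brass",[np.round(q,1) for q in rect("top",mt,c,33)])
E
```

```text
13.95 [680.61296496  35.01521847 313.40661146] 65.70479948772766
handle [array([680.2,  39.8]), array([62.9, 22.1]), np.float64(85.5)]
brass [array([ 457.4, -136.6]), array([55.1, 54.8]), np.float64(0.1)]
```

View pics/w4.png

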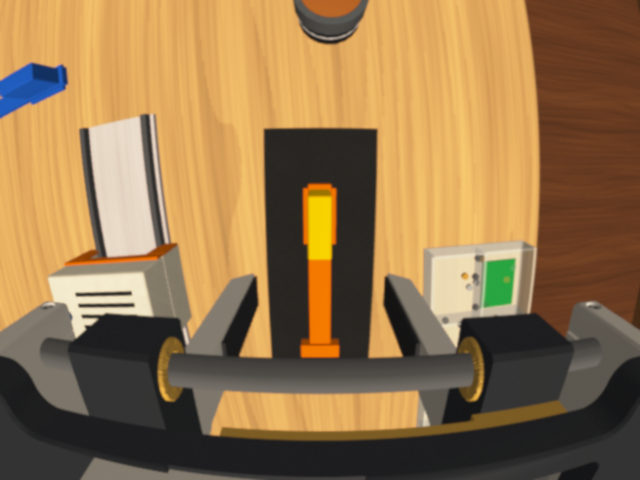

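The stick lies sole down, centred on the mat (320,270). The carrier is at y ≈ -137, so x ≈ +107 mm in the tunnel frame and on the lane's centre line. The infeed lane is empty and the gripper is clear.

```bash
python3 -c "
from cell import *
print(sign_off())"
```

```text
the job is handed in; nothing more can be done
None
```

I handed the job in at about 14 s: the carrier is through the tunnel, flat in the outfeed lane at about x = +107 mm, and the stick is back on the mat, sole down; the verdict was not shown.

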